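# Lock the scraps bin open and slide the finished tin in

### The arm

A 7-joint arm with a two-finger parallel gripper is mounted at the origin on a cart in front of the work surface, level with it; the furniture and walls round the work are solid. World frame = base frame: x ahead of the robot, y to its left, z up, the work surface at z = 0. Lengths are in m, angles in degrees, forces in N, time in s.
With the tool pointing down it reaches from about 0.425 to 0.95 m from the base axis. Payload 4.7 kg.
Tool frame: the origin (TCP) lies where the fingers leave the gripper's body, on its centre line; the fingertips stand 73 mm ahead of it and the grasp point (between the pads) lies 54 mm ahead of it; z points along the fingers, y is the line along which they close (so a half turn about z gives the same grasp; the last joint's range is limited). The gripper opens to 85 mm and grips with 20 to 120 N. Pads are 22 mm wide; open, the fingers measure 114 mm over their backs; the gripper's body (76 mm by 85 mm) begins 54 mm behind the grasp point. The pads swing forward as they close: fully open they stand 13 mm farther back than shut.
Start: joints at [-64.796, 26.849, -2.785, 87.806, 1.381, 65.374, -4.715], TCP at [0.305, 0.602, 0.304] pointing down, gripper open.
Joint ranges: [-148.3, 148.3], [-19.14, 114.17], [-79.39, 73.82], [5.75, 140.21], [-59.74, 239.74], [12.07, 113.84], [-152.46, 152.46]. Speed limits (degrees/s): [147.25, 147.25, 180, 180, 180, 180, 180].

### API

Orientations are given as [roll, pitch, yaw] about the fixed x, y, z axes, in that order (R = Rz(yaw) Ry(pitch) Rx(roll)).
In Python, from workcell import arm gives the robot as it stands.
- The arm moves only by the tool drive_tool, never from a script. Its argument "commands" is one flat list of numbers, 5 for each row, row after row: the shift along the tool's x, y, z normalised to -1 to 1, where 1 is 60 mm, then the turn about the tool's z normalised to -1 to 1, where 1 is 60 degrees, then the finger opening in mm, from 0 to 85.4. In form: [tx, ty, tz, spin, gripper, tx, ty, tz, spin, gripper, ...]. A call has 1 to 12 rows; each row shifts and turns the commanded pose from where the row before left it, along the tool's axes as they then stand; what a row does not reach is not made up. A row lasts 1/8 s, in which the tool goes at most 62.5 mm and 10.7 degrees, less where a joint would pass 70% of its speed; a pose out of reach is approached as far as the arm can. A call with a number of a shift or a turn outside -1 to 1 is refused whole. A call with a gripper value outside its range is refused whole. The fingers move at their own pace and stop on an object; "newtons" is the grip in N (left out, the last holds). Time passes only in rows, so rows that do not move let the fingers close. It gives the time, the measured TCP pose, the force, the opening and the grip force at its end, in the units of the state.
- arm.state(): the state, without advancing time (a new reading comes with each control period).
- arm.grab_frame(name): name is "side" or "top"; returns the picture (384x512x3 uint8, red, green, blue); there is no depth.
- arm.get_calibration(name): a dict with "vertical_fov" (degrees; the focal length in pixels is half the picture's height over the tangent of half this angle, whatever the lens; pixels are square), "cx", "cy" (the principal point, pixels), "extrinsics" (4x4, takes a point from world to camera coordinates). Camera axes: x right, y down, z forward; pixel columns grow to the right and rows downward; lengths in m; the calibration is good to about 2 mm. A picture is of the moment at which its call begins. get_calibration takes no time and is no camera call.
- arm.sign_off(): hands the job in; it is judged then, once.
The state is a dict: "clock": time; "qpos": joint angles; "joint_vel": joint speeds; "joint_efforts": joint torques, N m; "tool_pos": TCP position; "eef_rot": TCP orientation; "ft_force": force on the tool from outside, world axes, zero at the start; "wrist_torque": the same for the moment, N m; "width": finger opening in m; "grasp_force": force on a finger pad.
Only numpy, scipy, OpenCV 4.12 (cv2) and the standard library are available. Lean on these libraries where they do the work, as an engineer would, in place of code of your own. Each camera call takes 0.05 s, during which the arm holds its last target. There are 200 camera calls.

### The job

Bin the finished tuna tin with the fingertips alone, grasping nothing: press the pad of the scraps bin's lever all the way down so that its short end raises the heavy lid, push the lever sideways (away from the bin) as far as it goes while it is down, and let it come up into the pocket of the gate plate so that the lid stays open by itself. Then push the tin across the chopping board until it drops into the bin. Never touch the lid itself, do not lift the tin off the board, leave the lid locked open, and leave the cups, jars, bowl and cutlery standing around where they are.

Things in the scene. Friction and masses are not known exactly. Their poses are not given: they have to be found in the camera images.
- clearing_station: Fixed station: wooden chopping board in front of a steel scraps bin. Origin on the worktop under the seam between them, midway across; x from board to bin (away from the robot), y left, z up. Board x -150..-1, y -110..110, top z 100 mm. Bin x 0..180, y -105..105, rim z 99. The lever runs along the right side at y -150, pivoted about a y-axis shaft at x 50, z 92; the outermost post is at y -207.
- press_lever (a joint): Lever angle, rad: 0 at rest (pad up, lid shut), 0.545 at its stop (pad fully down). Pressing takes 6 to 15 N at the pad, from the lid's weight, which raises the pad again when it is released. Resting in the gate's pocket it reads about 0.46.
- lever_shift (a joint): Sideways shift of the lever along its pivot shaft, m: 0 in the upright leg of the gate's slot, 0.032 fully to the right (station -y), where the pocket is. Needs 1 to 5 N and stays where it is left.
- press_pad (a point): Middle of the top of the lever's black ribbed pad: 60 mm along x, 56 mm between two side lips that stand 10 mm above it. In the station's frame at (-136, -150, 180) mm at rest, (-155, -150, 71) fully down, (-156, -182, 86) locked in the pocket; it moves on an arc about the pivot and leans up to 15 degrees.
- gate_pocket (a point): Roof of the pocket in the upright steel gate plate (4 mm thick, station x -90, y -205..-105, top z 128 mm). The lever's 10 mm bar passes through its J-shaped slot: an upright leg, at the bottom an opening to the right, then a pocket 8 mm up behind a 14 mm wide lip. The bar passes under the lip only at lever angles over about 0.52 rad; from the pocket it holds the lid open.
- bin_lid: Steel lid of the bin, 178 x 212 x 4 mm, about 0.85 kg, hinged on the bin's rear rim; origin on the hinge axis, station (180, 0, 106) mm. Its z axis points up when shut and leans as it opens: about 1.0 rad locked open (front edge then at station x 80, z 255), 1.3 rad with the lever fully down. It falls shut unless the lever holds it. Not to be touched.
- bin_floor (a point): Middle of the inner floor of the bin, at station (90, 0, 4) mm, axes as the station. Inside 172 x 202 mm; the rim is 95 mm above it.
- tuna_tin: Finished tuna tin standing on the board, diameter 86 mm, 40 mm high, about 60 g; origin at the middle of its underside, z up through the tin.
- red_cup: Red cup with a handle, 69 x 94 x 72 mm, on the worktop; bystander. Origin: middle of the underside.
- blue_cup: Blue cup with a handle, 70 x 95 x 70 mm, on the worktop; bystander. Origin: middle of the underside.
- white_bowl: White bowl, 166 mm wide, 58 mm high, on the worktop to the left; bystander. Origin: middle of the underside.
- fork: Steel fork, 204 x 28 x 18 mm, on the worktop to the left; bystander. Origin: middle of the underside.
- wooden_spoon: Wooden spoon, 316 x 54 x 14 mm, on the worktop to the right; bystander. Origin: middle of the underside.
- salt_jar: Small spice jar with a dark cap, 44 mm wide, 105 mm high, to the right of the station; bystander. Origin: middle of the underside.
- jam_jar: Jam jar with a red cap, 65 mm wide, 97 mm high, at the back left; bystander. Origin: middle of the underside.
Things that resemble listed ones, but are neither listed nor needed, are in the scene too. There is more than one size of the tuna_tin; the job needs the larger.

How it is judged:
By the outcome, as a careful person would: the job done as asked, in the order asked, and still so for the second after the job is handed in, with the robot touching nothing.
It also fails if it takes over 54 s, if anything falls off the work surface, if the arm or the gripper's body presses on something with over 40 N, if the wrist force passes 120 N, or if a joint passes its speed limit or range.

## Working session

There is one attempt and no reset: what is moved stays moved. The work goes in short steps, Python scripts to look and compute and a tool call to move; the robot and the scene stay as the last step left them, time stands still between calls to the robot, and variables do not carry over. Pictures are saved under pics/ and viewed, at most 10 in all, crops included, and the job is handed in when it is done.

Besides the shell and the picture viewer there is one more tool, called after ">>>" by a JSON object that holds its "method" and its "body". drive_tool: Moves the arm, as the interface text tells. Scaled input: -1 to 1 covers 60 mm each way for a shift and 60 degrees each way for a turn. Its arguments: {"type":"object","properties":{"commands":{"type":"array","items":{"type":"number"}},"newtons":{"type":"number"}},"required":["commands"]}

```bash
mkdir -p pics; cat > h.py <<'E'
import numpy as np,cv2
from workcell import arm
def cam(n):
    c=arm.get_calibration(n); f=192/np.tan(np.radians(c["vertical_fov"])/2)
    return f,c["cx"],c["cy"],np.array(c["extrinsics"])
def proj(n,P):
    f,cx,cy,E=cam(n); P=np.atleast_2d(P); q=P@E[:3,:3].T+E[:3,3]
    return np.c_[f*q[:,0]/q[:,2]+cx,f*q[:,1]/q[:,2]+cy]
def back(n,u,v,z):
    f,cx,cy,E=cam(n); d=E[:3,:3].T@np.array([(u-cx)/f,(v-cy)/f,1]); o=-E[:3,:3].T@E[:3,3]
    return o+d*(z-o[2])/d[2]
def snap(n,name,crop=None,s=1.5):
    im=arm.grab_frame(n)[:,:,::-1]
    if crop: im=im[crop[1]:crop[3],crop[0]:crop[2]]
    cv2.imwrite("pics/"+name,cv2.resize(im,None,fx=s,fy=s,interpolation=cv2.INTER_CUBIC))
E
python3 - <<'E'
from h import *
snap("top","t0.png");snap("side","s0.png")
for n in("top","side"):print(cam(n))
print(arm.get_calibration("top"));print(arm.state())
E
```

```text
(np.float64(404.34383619425375), 253.87706176729688, 192.2251738285784, array([[ 0.20018642, -0.97972227,  0.00834705, -0.09606754],
       [-0.9054784 , -0.18825673, -0.38035283,  0.565018  ],
       [ 0.37421152,  0.0685834 , -0.92480379,  1.32025275],
       [ 0.        ,  0.        ,  0.        ,  1.        ]]))
(np.float64(457.3482759878186), 252.24909645176646, 196.20915083910086, array([[ 0.4000961 , -0.91633443,  0.01594731, -0.21225208],
       [-0.71883343, -0.32456091, -0.6147672 ,  0.50362608],
       [ 0.56850823,  0.2345025 , -0.78854738,  1.49120097],
       [ 0.        ,  0.        ,  0.        ,  1.        ]]))
{'vertical_fov': 50.80079333836994, 'cx': 253.87706176729688, 'cy': 192.2251738285784, 'extrinsics': array([[ 0.20018642, -0.97972227,  0.00834705, -0.09606754],
       [-0.9054784 , -0.18825673, -0.38035283,  0.565018  ],
       [ 0.37421152,  0.0685834 , -0.92480379,  1.32025275],
       [ 0.        ,  0.        ,  0.        ,  1.        ]])}
{'clock': 0.1, 'qpos': array([-64.7964955 ,  26.89439638,  -2.78336915,  87.86723391,
         1.38044251,  65.37494968,  -4.71275218]), 'joint_vel': array([-0.01094063, -0.04850212,  0.07964649, -0.11635617,  0.081773  ,
       -0.05022719,  0.02035649]), 'joint_efforts': array([ 4.56421831e-04, -5.11513102e+01, -4.70933912e-02, -2.38389677e+01,
        1.07683576e-02,  4.42917488e-03,  6.15407458e-07]), 'tool_pos': array([0.30477792, 0.60183107, 0.30294343]), 'eef_rot': array([-1.79897016e+02,  3.65736718e-03,  1.53144023e+02]), 'ft_force': array([ 0.9063408 , -0.28704143,  0.66586918]), 'wrist_torque': array([ 0.00072217, -0.01004665,  0.00060987]), 'grasp_force': 0.0, 'width': 0.08500031276307793}
```

View pics/t0.png

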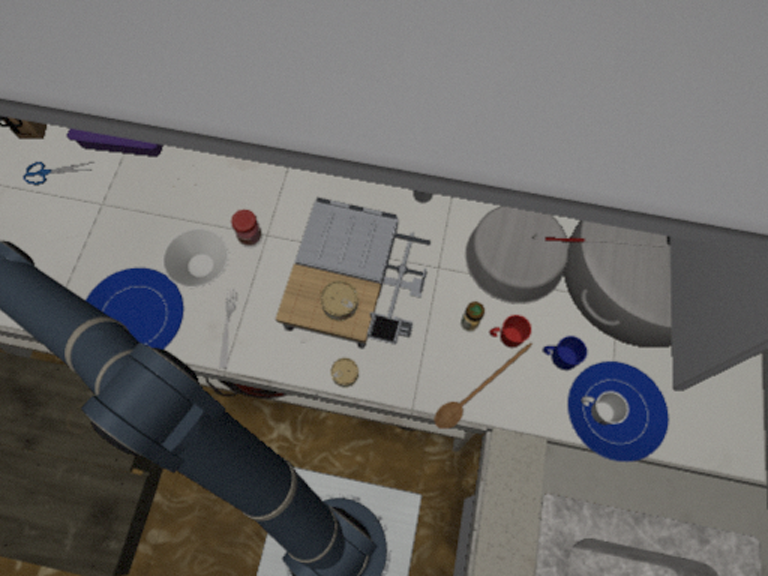

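View pics/s0.png

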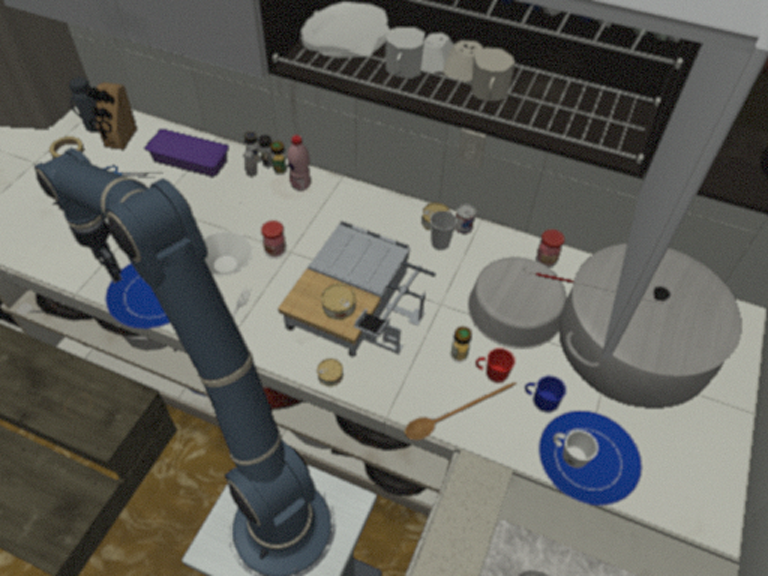

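Top view: the tin on the board is at (340,300) in the 1.5x picture. A smaller look-alike stands on the worktop in front, at (344,372). The lever pad is at (386,328) and the gate is to its right. The task needs the larger tin, so I choose the one on the board. I'll crop both views to check that and to get the station's corners.

```bash
python3 - <<'E'
from h import *
a=arm.grab_frame("top")[125:265,175:305,::-1]; b=arm.grab_frame("side")[140:265,175:305,::-1]
a=cv2.resize(a[:125],None,fx=3.07,fy=4.6,interpolation=cv2.INTER_CUBIC) if 0 else a
A=cv2.resize(a,None,fx=4,fy=4,interpolation=cv2.INTER_CUBIC); B=cv2.resize(b,None,fx=4,fy=4,interpolation=cv2.INTER_CUBIC)
cv2.imwrite("pics/c1.png",A);cv2.imwrite("pics/c2.png",B)
E
```

```text
(no output)
```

View pics/c1.png

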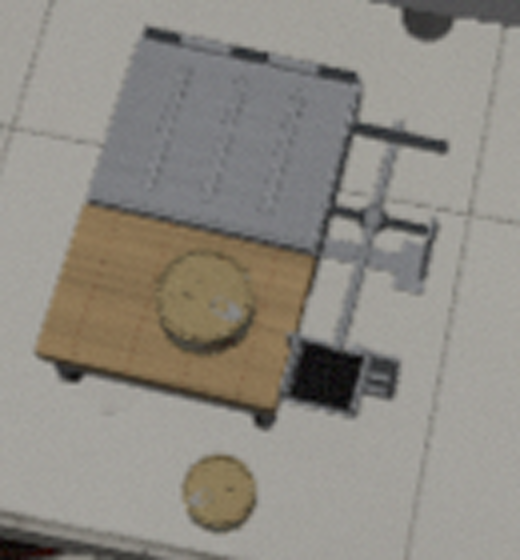

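View pics/c2.png

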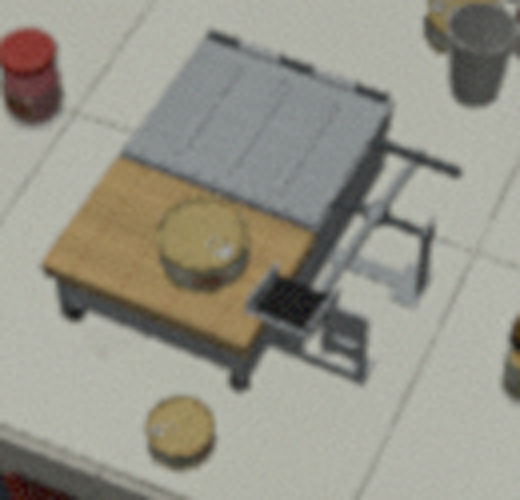

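The crops confirm that the on-board tin is clearly larger. Board corners in the top crop are (38,354), (270,410), (88,203) and (318,254); the pad is at (325,376). Next I fit the station pose.

```bash
cat >> h.py <<'E'
def S(p,q):  # station->world
    c,s=np.cos(p[2]),np.sin(p[2]); q=np.atleast_2d(q)/1000.
    return np.c_[p[0]+c*q[:,0]-s*q[:,1],p[1]+s*q[:,0]+c*q[:,1],q[:,2]]
E
python3 - <<'E'
from h import *
from scipy.optimize import least_squares
T=np.array([[38,354],[270,410],[88,203],[318,254],[325,376]])/4+[175,125]
D=np.array([[44,268],[247,350],[122,156],[315,228],[290,298]])/4+[175,140]
P=[[-150,110,100],[-150,-110,100],[-1,110,100],[-1,-110,100],[-136,-150,180]]
f=lambda p:np.r_[(proj("top",S(p,P))-T).ravel(),(proj("side",S(p,P))-D).ravel()]
r=least_squares(f,[.7,0.1,0]);p=r.x
print(p[:2],np.degrees(p[2]));print(f(p).round(1).reshape(-1,2))
np.save("st.npy",p)
print("pads",S(p,[[-136,-150,180],[-155,-150,71],[-156,-182,86],[0,0,100],[180,0,106]]).round(4))
for n,u in(("top",(175+206/4,125+300/4)),("side",(175+202/4,140+238/4))):
  t=back(n,*u,.140);c,s=np.cos(p[2]),np.sin(p[2]);d=t[:2]-p[:2]
  print("tin",t,"station",[c*d[0]+s*d[1],-s*d[0]+c*d[1]])
for n,u in(("top",(175+220/4,125+492/4)),("side",(175+180/4,140+428/4))): print("small",back(n,*u,.03))
E
```

```text
[0.59789264 0.13042698] -2.3315159862992494
[[-1.  -1. ]
 [ 2.  -0.4]
 [-1.  -0.8]
 [ 0.3  0. ]
 [ 0.8 -0.4]
 [-1.4 -1. ]
 [-0.3  0.1]
 [-1.3 -0. ]
 [ 0.5  1.7]
 [ 0.7  1.6]]
pads [[ 0.4559 -0.0139  0.18  ]
 [ 0.4369 -0.0131  0.071 ]
 [ 0.4346 -0.0451  0.086 ]
 [ 0.5979  0.1304  0.1   ]
 [ 0.7777  0.1231  0.106 ]]
tin [0.51399562 0.10424149 0.14      ] station [np.float64(-0.08276231156016763), np.float64(-0.029576866074239098)]
tin [0.51656035 0.10479488 0.14      ] station [np.float64(-0.0802222137803103), np.float64(-0.02891959152263719)]
small [0.37845941 0.06624439 0.03      ]
small [0.38217747 0.06661024 0.03      ]
```

>>> {"method": "drive_tool", "body": {"commands": [0,0,0,-0.137,0,0,0,0,-0.137,0,0,0,0,-0.136,0,-0.367,-0.677,0,0,0,-0.367,-0.677,0,0,0,-0.367,-0.677,0,0,0,-0.367,-0.677,0,0,0,-0.367,-0.677,0,0,0,-0.367,-0.677,0,0,0,-0.367,-0.677,0,0,0,-0.367,-0.677,0,0,0]}}

```text
clock: 1.58
tool_pos: [0.4686, 0.2691, 0.3039]
eef_rot: [180.0, 0.0, 177.7]
ft_force: [1.3, 0.6, 0.5]
width: 0.0003
grasp_force: 0.0
```

>>> {"method": "drive_tool", "body": {"commands": [0,-0.677,0,0,0,0,-0.677,0,0,0,0,-0.677,0,0,0,0,-0.677,0,0,0,0,-0.677,0,0,0,0,-0.677,0,0,0,0,-0.65,0,0,0,0,0,0,0,0,0,0,0,0,0]}}

```text
clock: 2.7
tool_pos: [0.457, -0.0112, 0.3039]
eef_rot: [180.0, -0.0, 177.8]
ft_force: [-0.0, -0.1, -0.2]
width: -0.0002
grasp_force: 0.0
```

```bash
cat >> h.py <<'E'
def st():
    p=np.load("st.npy");c,s=np.cos(p[2]),np.sin(p[2]);t=arm.state();d=t["tool_pos"][:2]-p[:2]
    print("station TCP mm",np.round([1000*(c*d[0]+s*d[1]),1000*(-s*d[0]+c*d[1]),1000*t["tool_pos"][2]],1),"F",t["ft_force"].round(1),t["clock"],t["eef_rot"].round(1))
E
python3 - <<'E'
from h import *
st()
a=arm.grab_frame("top")[165:265,205:305,::-1]; b=arm.grab_frame("side")[150:250,205:305,::-1]
cv2.imwrite("pics/d1.png",cv2.resize(np.hstack([a,b]),None,fx=4,fy=4,interpolation=cv2.INTER_CUBIC))
p=np.load("st.npy");t=arm.state()["tool_pos"]-[0,0,.073]
print(proj("top",t),proj("side",t))
E
```

```text
station TCP mm [-135.  -147.3  303.9] F [-0.  -0.1 -0.2] 2.7 [180.   -0.  177.8]
[[256.33386085 212.91620656]] [[247.58643608 206.89590433]]
```

View pics/d1.png

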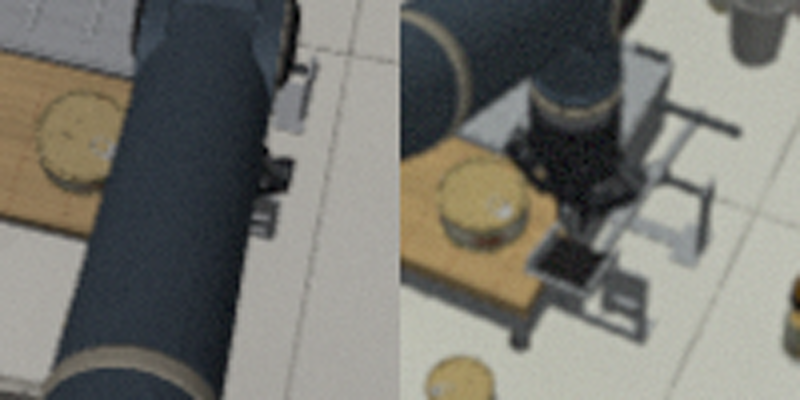

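>>> {"method": "drive_tool", "body": {"commands": [0,-0.04,0.35,0,0,0.01,0,0.35,0,0,0.02,0,0.15,0,0,0.07,0,0.167,0,0,0.07,0,0.167,0,0,0.047,0,0.167,0,0,0.047,0,0.167,0,0,0,0,0,0,0]}}

```text
clock: 3.8
tool_pos: [0.4409, -0.013, 0.2132]
eef_rot: [180.0, -0.0, 177.8]
ft_force: [-3.3, 0.3, 4.6]
width: -0.0
grasp_force: 2.5
```

```bash
python3 -c "from h import *;st()"
```

```text
station TCP mm [-151.  -149.7  213.2] F [-3.3  0.3  4.6] 3.8 [180.   -0.  177.8]
```

>>> {"method": "drive_tool", "body": {"commands": [0.033,0,0.167,0,0,0.033,0,0.167,0,0,0.02,0,0.167,0,0,0.01,0,0.167,0,0,0,0,0.167,0,0,-0.005,0,0.167,0,0,0,0,0.15,0,0,0,0,0,0,0]}}

```text
clock: 4.8
tool_pos: [0.4366, -0.0129, 0.1465]
eef_rot: [179.9, 0.0, 177.8]
ft_force: [-9.1, 0.1, 30.7]
width: 0.0001
grasp_force: 16.2
```

```bash
python3 -c "from h import *;st()"
```

```text
station TCP mm [-155.3 -149.7  146.5] F [-9.1  0.1 30.7] 4.8 [179.9   0.  177.8]
```

>>> {"method": "drive_tool", "body": {"commands": [0,-0.1,-0.01,0,0,0,-0.1,0,0,0,0,-0.1,0,0,0,0,-0.1,0,0,0,0,-0.1,0,0,0,0,-0.1,0,0,0,0,0,0,0,0]}}

```text
clock: 5.68
tool_pos: [0.436, -0.0463, 0.1462]
eef_rot: [179.8, 0.2, 177.9]
ft_force: [-2.7, 9.5, 14.4]
width: -0.0
grasp_force: 7.3
```

```bash
python3 -c "
from h import *;st()
snap('side','e1.png',(205,150,305,250),5)"
```

```text
station TCP mm [-154.6 -183.2  146.2] F [-2.7  9.5 14.4] 5.675 [179.8   0.2 177.9]
```

View pics/e1.png

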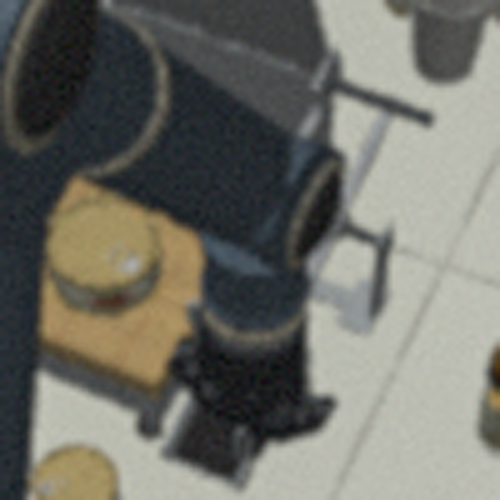

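>>> {"method": "drive_tool", "body": {"commands": [0,0,0.035,0,0,0,-0.08,0,0,0,0,-0.08,0,0,0,0,-0.08,0,0,0,0,0,0,0,0]}}

```text
clock: 6.35
tool_pos: [0.4364, -0.0595, 0.1446]
eef_rot: [179.7, 0.3, 178.0]
ft_force: [-2.3, 13.3, 18.6]
width: -0.0002
grasp_force: 9.2
```

```bash
python3 -c "
from h import *;st()"
```

```text
station TCP mm [-153.7 -196.4  144.6] F [-2.3 13.3 18.6] 6.35 [179.7   0.3 178. ]
```

>>> {"method": "drive_tool", "body": {"commands": [0,-0.08,0,0,0,0,-0.05,0,0,0,0,0,0,0,0]}}

```text
clock: 6.72
tool_pos: [0.4351, -0.0675, 0.1441]
eef_rot: [179.7, 0.1, 178.0]
ft_force: [-4.2, 12.5, 17.4]
width: -0.0001
grasp_force: 9.1
```

```bash
python3 -c "
from h import *;st()"
```

```text
station TCP mm [-154.6 -204.4  144.1] F [-4.2 12.5 17.4] 6.725 [1.797e+02 1.000e-01 1.780e+02]
```

>>> {"method": "drive_tool", "body": {"commands": [0,-0.06,0,0,0,0,0,0,0,0]}}

```text
clock: 6.98
tool_pos: [0.4354, -0.0708, 0.1443]
eef_rot: [179.7, 0.2, 178.0]
ft_force: [-2.6, 11.8, 18.0]
width: -0.0001
grasp_force: 9.2
```

```bash
python3 -c "
from h import *;st()
snap('side','e2.png',(215,170,295,250),6)"
```

```text
station TCP mm [-154.2 -207.6  144.3] F [-2.6 11.8 18. ] 6.975 [179.7   0.2 178. ]
```

View pics/e2.png

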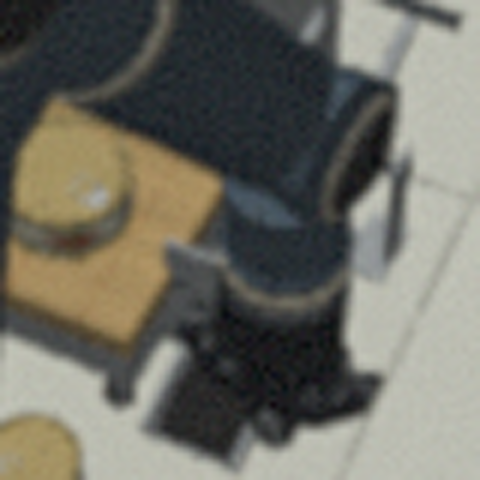

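```bash
python3 -c "
from h import *
p=np.load('st.npy')
for y in (-150,-166,-182): print(y,(proj('side',S(p,[[-185,y+30,82],[-185,y-30,82]]))-[215,170]).ravel()*6)"
```

```text
-150 [117.57798599 411.3199407  206.46470816 449.03595345]
-166 [141.11924423 421.30886114 230.45005176 459.21330619]
-182 [164.77771155 431.34751521 254.55594084 469.44180824]
```

>>> {"method": "drive_tool", "body": {"commands": [0,-0.07,0,0,0,0,-0.07,0,0,0,0,0,0,0,0]}}

```text
clock: 7.4
tool_pos: [0.4356, -0.0787, 0.1443]
eef_rot: [179.7, 0.2, 178.0]
ft_force: [-1.3, 14.1, 15.1]
width: -0.0003
grasp_force: 9.5
```

```bash
python3 -c "
from h import *;st()"
```

```text
station TCP mm [-153.7 -215.5  144.3] F [-1.3 14.1 15.1] 7.4 [179.7   0.2 178. ]
```

```bash
python3 -c "
from h import *
a=arm.grab_frame('top')[170:250,225:305,::-1]; b=arm.grab_frame('side')[180:260,225:305,::-1]
cv2.imwrite('pics/f1.png',cv2.resize(np.hstack([a,b]),None,fx=5,fy=5,interpolation=cv2.INTER_CUBIC))
p=np.load('st.npy');t=arm.state()['tool_pos']-[0,0,.073]
print((proj('side',t)-[225,180])*5+[400,0],(proj('top',t)-[225,170])*5)
for y in (-150,-166,-182): print(y,((proj('side',S(p,[[-185,y+30,82],[-185,y-30,82],[-125,y-30,82]]))-[225,180])*5+[400,0]).ravel(), ((proj('top',S(p,[[-185,y+30,82],[-185,y-30,82],[-125,y-30,82]]))-[225,170])*5).ravel())"
```

```text
[[584.40140996 317.64813664]] [[242.59233097 337.77575141]]
-150 [447.98165499 292.76661725 522.05392347 324.19662788 558.01110527
 261.79968345] [ 99.04614979 343.66877997 183.39501208 364.08981994 203.3360097
 283.24281135]
-166 [467.59937019 301.09071762 542.0417098  332.67775516 577.68776759
 269.95803817] [121.47985008 349.10002679 205.99089045 369.56033042 225.5950322
 288.55059427]
-182 [487.31475963 309.45626268 562.1299507  341.20150687 597.46133964
 278.15657368] [143.95662671 354.54170249 228.63031335 375.04138312 247.89627408
 293.86844464]
```

View pics/f1.png

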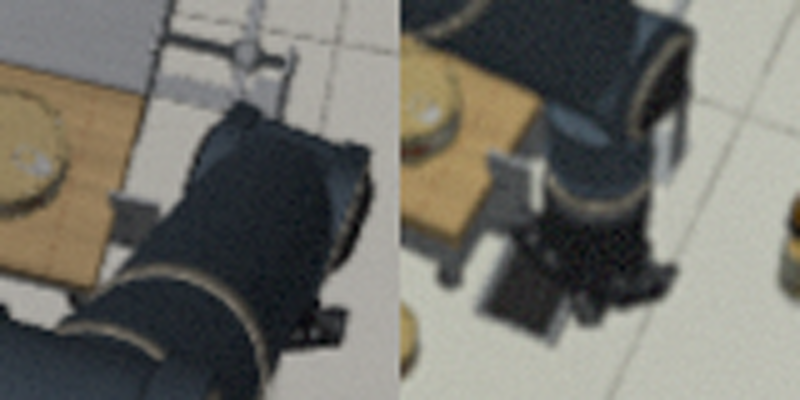

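```bash
python3 -c "
from h import *
p=np.load('st.npy')
for n,f in (('top','t0'),('side','s0')):
  o=cv2.resize(cv2.imread('pics/%s.png'%f),(512,384),interpolation=cv2.INTER_AREA); a=arm.grab_frame(n)[:,:,::-1]
  for x in (20,60,100,140):
   for y in (80,40,0,-60):
    u,v=proj(n,S(p,[[x,y,106]]))[0].astype(int); print(n,x,y,(u,v),o[v-1:v+2,u-1:u+2].mean((0,1)).round(),a[v-1:v+2,u-1:u+2].mean((0,1)).round())
for th in (1.0,1.3):
  print(th,[proj(n,S(p,[[180-178*np.cos(th),y,106+178*np.sin(th)] for y in (106,-106)])).round().ravel() for n in('top','side')])
"
```

```text
top 20 80 (np.int64(205), np.int64(170)) [129. 126. 124.] [79. 77. 76.]
top 20 40 (np.int64(215), np.int64(173)) [131. 126. 125.] [135. 131. 130.]
top 20 0 (np.int64(226), np.int64(175)) [126. 123. 122.] [134. 130. 128.]
top 20 -60 (np.int64(242), np.int64(179)) [126. 122. 121.] [131. 128. 126.]
top 60 80 (np.int64(208), np.int64(161)) [127. 124. 123.] [84. 81. 80.]
top 60 40 (np.int64(218), np.int64(163)) [127. 124. 123.] [135. 131. 130.]
top 60 0 (np.int64(229), np.int64(166)) [130. 127. 126.] [135. 131. 130.]
top 60 -60 (np.int64(245), np.int64(169)) [124. 121. 120.] [132. 129. 128.]
top 100 80 (np.int64(211), np.int64(152)) [127. 124. 123.] [83. 81. 80.]
top 100 40 (np.int64(221), np.int64(154)) [130. 126. 125.] [136. 132. 131.]
top 100 0 (np.int64(232), np.int64(156)) [127. 124. 122.] [134. 131. 130.]
top 100 -60 (np.int64(248), np.int64(160)) [123. 120. 119.] [135. 131. 130.]
top 140 80 (np.int64(214), np.int64(142)) [125. 122. 121.] [61. 60. 59.]
top 140 40 (np.int64(224), np.int64(145)) [128. 124. 123.] [62. 62. 61.]
top 140 0 (np.int64(235), np.int64(147)) [125. 121. 121.] [
[... 704 characters left out ...]
t64(163)) [141. 141. 136.] [29. 27. 26.]
side 100 40 (np.int64(231), np.int64(166)) [143. 143. 138.] [49. 45. 37.]
side 100 0 (np.int64(240), np.int64(170)) [140. 139. 135.] [49. 44. 38.]
side 100 -60 (np.int64(253), np.int64(175)) [138. 137. 132.] [47. 43. 36.]
side 140 80 (np.int64(227), np.int64(157)) [141. 141. 136.] [28. 28. 29.]
side 140 40 (np.int64(236), np.int64(160)) [143. 142. 137.] [51. 45. 37.]
side 140 0 (np.int64(244), np.int64(163)) [138. 137. 132.] [71. 76. 76.]
side 140 -60 (np.int64(258), np.int64(168)) [135. 134. 130.] [77. 77. 75.]
1.0 [array([199., 133., 260., 147.]), array([213., 138., 264., 156.])]
1.3 [array([202., 118., 264., 131.]), array([219., 125., 270., 143.])]
```

```bash
python3 -c "
from h import *
a=arm.grab_frame('top').mean(2)
print([(v,int(a[v,228:236].mean())) for v in range(104,160,2)])
p=np.load('st.npy')
for th in (1.0,1.1,1.2,1.3): print(th,proj('top',S(p,[[180-178*np.cos(th),0,106+178*np.sin(th)],[180,0,106]])).round().ravel())
"
```

```text
[(104, 137), (106, 112), (108, 66), (110, 79), (112, 87), (114, 87), (116, 87), (118, 108), (120, 164), (122, 164), (124, 165), (126, 145), (128, 112), (130, 46), (132, 48), (134, 47), (136, 46), (138, 60), (140, 63), (142, 61), (144, 60), (146, 59), (148, 61), (150, 77), (152, 130), (154, 130), (156, 131), (158, 132)]
1.0 [229. 140. 238. 138.]
1.1 [230. 135. 238. 138.]
1.2 [232. 130. 238. 138.]
1.3 [233. 125. 238. 138.]
```

>>> {"method": "drive_tool", "body": {"commands": [0,0,-0.1,0,0,0,0,-0.1,0,0,0,0,-0.1,0,0,0,0,0,0,0]}}

```text
clock: 8.15
tool_pos: [0.4337, -0.0788, 0.161]
eef_rot: [179.7, 0.0, 178.0]
ft_force: [-1.0, 12.0, 4.8]
width: -0.0002
grasp_force: 6.9
```

```bash
cat >> h.py <<'E'
def lid():
    a=arm.grab_frame('top').mean(2); print("lid",[(v,int(a[v,228:236].mean())) for v in range(118,156,2)])
E
python3 -c "
from h import *;st();lid()
"
```

```text
station TCP mm [-155.6 -215.8  161. ] F [-1.  12.   4.8] 8.15 [179.7   0.  178. ]
lid [(118, 108), (120, 163), (122, 163), (124, 163), (126, 164), (128, 164), (130, 164), (132, 164), (134, 162), (136, 125), (138, 70), (140, 71), (142, 113), (144, 87), (146, 60), (148, 60), (150, 76), (152, 128), (154, 129)]
```

>>> {"method": "drive_tool", "body": {"commands": [0,0,-0.08,0,0,0,0,-0.08,0,0,0,0.05,-0.08,0,0,0,0,0,0,0]}}

```text
clock: 8.7
tool_pos: [0.4338, -0.0803, 0.1751]
eef_rot: [-180.0, 0.1, 177.8]
ft_force: [-0.7, -0.1, 0.2]
width: -0.0002
grasp_force: 0.0
```

```bash
python3 -c "
from h import *;st();lid()
"
```

```text
station TCP mm [-155.4 -217.2  175.1] F [-0.7 -0.1  0.2] 8.7 [-1.800e+02  1.000e-01  1.778e+02]
lid [(118, 106), (120, 163), (122, 162), (124, 163), (126, 163), (128, 164), (130, 163), (132, 164), (134, 162), (136, 124), (138, 70), (140, 75), (142, 81), (144, 120), (146, 63), (148, 59), (150, 75), (152, 128), (154, 129)]
```

>>> {"method": "drive_tool", "body": {"commands": [0,0,-0.6,0,0,0,0,-0.7,0,0,0,0,-0.7,0,0,0,0.627,0,0,45,0,0.627,0,0,45,0,0.627,0,0,45,0,0.627,0,0,45,0.05,0.627,0,0,45,0,0,0,0,45]}}

```text
clock: 9.88
tool_pos: [0.4374, 0.1098, 0.2946]
eef_rot: [180.0, 0.0, 178.0]
ft_force: [-0.3, -0.6, 0.2]
width: 0.0447
grasp_force: 0.0
```

```bash
python3 -c "
from h import *;st();lid()
snap('side','g1.png',(170,120,310,260),4)
p=np.load('st.npy');print((proj('side',S(p,[[-81,-29,140]]))-[170,120])*4)
"
```

```text
station TCP mm [-159.5  -27.2  294.6] F [-0.3 -0.6  0.2] 9.875 [180.   0. 178.]
lid [(118, 107), (120, 163), (122, 162), (124, 163), (126, 163), (128, 163), (130, 163), (132, 164), (134, 162), (136, 124), (138, 71), (140, 75), (142, 81), (144, 120), (146, 63), (148, 60), (150, 76), (152, 127), (154, 129)]
[[221.68311106 318.62473642]]
```

View pics/g1.png

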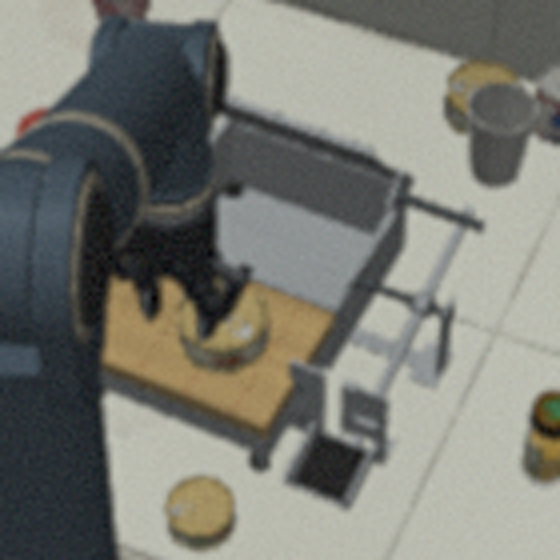

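Lid is locked open and the pad is held low in the pocket at about (330,465). The tin is still at (222,320). I lower the fingers behind the tin.

>>> {"method": "drive_tool", "body": {"commands": [0,-0.03,0.5,0,45,0,0,0.5,0,45,0,0,0.5,0,45,0,0,0.39,0,45,0,0,0,0,45,-0.2,0,0,0,45,-0.2,0,0,0,45,-0.2,0,0,0,45,0,0,0,0,45]}}

```text
clock: 11.1
tool_pos: [0.4747, 0.1042, 0.1816]
eef_rot: [180.0, 0.1, 177.7]
ft_force: [-0.3, 0.4, 0.2]
width: 0.0452
grasp_force: 0.0
```

```bash
python3 -c "
from h import *;st()"
```

```text
station TCP mm [-122.   -31.2  181.6] F [-0.3  0.4  0.2] 11.1 [1.800e+02 1.000e-01 1.777e+02]
```

>>> {"method": "drive_tool", "body": {"commands": [-0.2,0,0,0,45,-0.2,0,0,0,45,-0.2,0,0,0,45,-0.2,0,0,0,45,-0.2,0,0,0,45,-0.2,0,0,0,45,-0.2,0,0,0,45,-0.2,0,0,0,45,-0.2,0,0,0,45,0,0,0,0,45]}}

```text
clock: 12.35
tool_pos: [0.5822, 0.0998, 0.1812]
eef_rot: [180.0, 0.0, 177.7]
ft_force: [-0.8, -0.5, -0.5]
width: 0.0451
grasp_force: 0.0
```

```bash
python3 -c "
from h import *;st();lid()
a=arm.grab_frame('top')[120:220,175:275,::-1]; b=arm.grab_frame('side')[130:230,195:295,::-1]
cv2.imwrite('pics/g2.png',cv2.resize(np.hstack([a,b]),None,fx=4,fy=4,interpolation=cv2.INTER_CUBIC))"
```

```text
station TCP mm [-14.4 -31.2 181.2] F [-0.8 -0.5 -0.5] 12.35 [180.    0.  177.7]
lid [(118, 109), (120, 165), (122, 165), (124, 166), (126, 166), (128, 165), (130, 163), (132, 53), (134, 59), (136, 49), (138, 45), (140, 45), (142, 43), (144, 43), (146, 41), (148, 42), (150, 43), (152, 42), (154, 41)]
```

Force is near zero and the finger is at x -14, so the tin has probably dropped. I back off and up before viewing.

>>> {"method": "drive_tool", "body": {"commands": [0.6,0,0,0,45,0.6,0,0,0,45,0.6,0,-0.3,0,45,0.2,0,-0.7,0,45,0,0.6,-0.7,0,45,0,0.9,0,0,45,0,0.9,0,0,45,-0.2,0.9,0,0,45,-0.2,0.9,0,0,45,-0.2,0.9,0,0,45,0,0,0,0,45]}}

```text
clock: 13.88
tool_pos: [0.5076, 0.4138, 0.2823]
eef_rot: [179.9, -0.1, 178.1]
ft_force: [-0.8, -0.7, 0.9]
width: 0.045
grasp_force: 0.0
```

```bash
python3 -c "
from h import *;st()
a=arm.grab_frame('top')[110:260,165:295,::-1]; b=arm.grab_frame('side')[110:260,180:310,::-1]
cv2.imwrite('pics/g3.png',cv2.resize(np.hstack([a,b]),None,fx=3,fy=3,interpolation=cv2.INTER_CUBIC))"
```

```text
station TCP mm [-101.7  279.5  282.3] F [-0.8 -0.7  0.9] 13.875 [ 1.799e+02 -1.000e-01  1.781e+02]
```

View pics/g3.png

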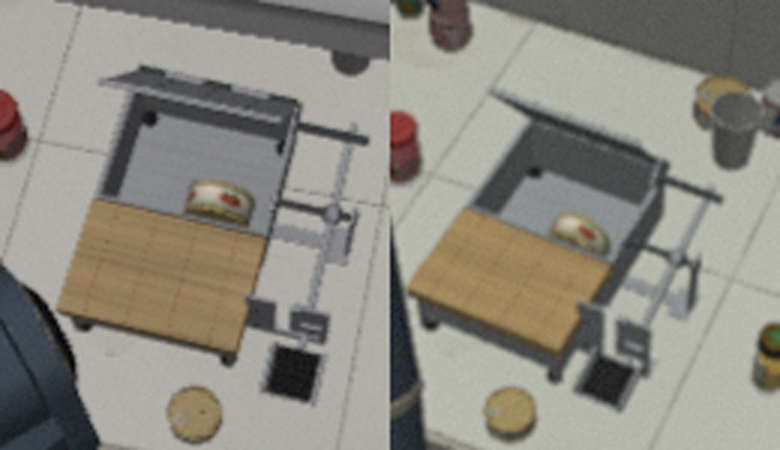

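The tin is inside the bin, on its side against the front wall, at (220,200) in the left half. The lid is locked open and the robot touches nothing, so I hand the job in.

```bash
python3 -c "
from h import *;print(arm.sign_off())"
```

```text
the job is handed in; nothing more can be done
None
```

The larger tuna tin is in the bin, resting on its side against the front wall. The lid is locked open with the lever in the gate pocket, and I handed the job in at about 14 s with the robot clear of everything; the sign-off returned no verdict.

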